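Sort the spices and hold the grinder's paddle half down

ROBOT

A 6-joint arm with a two-finger parallel gripper is mounted at the origin on the work surface. World frame = base frame: x ahead of the robot, y to its left, z up, the work surface at z = 0. Lengths are in m, angles in rad, forces in N, time in s.
With the tool pointing down it reaches from about 0.35 to 0.85 m from the base axis. Payload 8.1 kg.
Tool frame: the origin (TCP) lies at the centre of the arm's flange, where the gripper is bolted on; the fingertips stand 186 mm ahead of it and the grasp point (between the pads) lies 167 mm ahead of it; z points along the fingers, y is the direction in which the jaws open and shut (so a half turn about z gives the same grasp; the last joint's range is limited). The gripper opens to 93 mm and grips with 3 to 60 N. Pads are 15 mm wide; open, the fingers measure 128 mm over their backs; the gripper's body (75 mm by 188 mm) begins 65 mm behind the grasp point.
Start: joints at [-1.403, 0.13, 1.488, -0, 1.523, -0.085], TCP at [0.15, -0.581, 0.405] pointing down, gripper open.
Joint ranges: [-2.96, 2.96], [-0.89, 2.26], [0.02, 2.5], [-1.34, 4.48], [0, 2.73], [-2.66, 2.66]. Speed limits (rad/s): [2.39, 2.39, 2.79, 3.14, 3.14, 3.14].

INTERFACE

Orientations are given as a rotation vector (axis times angle).
In Python, from plant import robot, viewer, order gives the robot as it stands.
- The arm moves only by the tool apply_moves, never from a script. Its argument "deltas" is a list of rows, each a list of 3 entries, a list of its own where there are three numbers: the finger opening in mm, from 0 to 93, then the shift along the tool's x, y, z in mm, then the turn about the tool's z in rad. In form: [[grip, [dx, dy, dz], yaw], ...]. A call has 1 to 5 rows; each row shifts and turns the commanded pose from where the row before left it, along the tool's axes as they then stand; what a row does not reach is not made up. A row lasts 1/8 s, in which the tool goes at most 62.5 mm and 10.7 degrees, less where a joint would pass 70% of its speed; a pose out of reach is approached as far as the arm can. A call is refused whole if a number of a shift passes 62.5 or a number of a turn 0.188, either way. A call with a gripper value outside its range is refused whole. The fingers move at their own pace and stop on an object; "grip_force" is the grip in N (left out, the last holds). Time passes only in rows, so rows that do not move let the fingers close. It gives the time, the measured TCP pose, the force and the opening at its end, in the units of the state.
- robot.read_state(): the state, without advancing time (a new reading comes with each control period).
- viewer.read_camera(name): name is "scene" or "top"; returns the picture (384x512x3 uint8, blue, green, red); there is no depth.
- viewer.get_calibration(name): a dict with "fx", "fy", "cx", "cy" (pixels), "R" (3x3) and "t" (3): a world point X has camera coordinates R X + t. Camera axes: x right, y down, z forward; pixel columns grow to the right and rows downward; lengths in m; the calibration is good to about 2 mm. A picture is of the moment at which its call begins. get_calibration takes no time and is no camera call.
- order.close_job(): hands the job in, once; it reports no verdict.
The state is a dict: "t": time; "q": joint angles; "dq": joint speeds; "joint_torque": joint torques, N m; "tool_pos": TCP position; "orientation": TCP orientation; "force": force on the tool from outside, world axes, zero at the start; "wrist_torque": the same for the moment, N m; "opening": finger opening in m.
Only numpy, scipy, OpenCV 4.12 (cv2) and the standard library are available. Lean on these libraries where they do the work, as an engineer would, in place of code of your own. Each camera call takes 0.05 s, during which the arm holds its last target. There are 200 camera calls.

TASK

Sort the whole spices on the chopping board: put both nutmegs into the steel hopper on top of the spice grinder and the cinnamon stick into the open round steel dabba. Then press the grinder's spring-loaded paddle half way down, to where it is level, with the fingers, and finish while still holding it there, because it springs back up when let go. Leave the other things on the counter as they stand.

Things in the scene. Friction and masses are not known exactly. Their poses are not given: they have to be found in the camera images.
- nutmeg1_mid (a point): A whole nutmeg, egg-shaped, 24 mm across at its middle and 29 mm tall, 12 g, standing on its small flat end on the board at the start. This point is its middle, 14.5 mm above its underside.
- nutmeg2_mid (a point): A whole nutmeg, egg-shaped, 24 mm across at its middle and 29 mm tall, 12 g, standing on its small flat end on the board at the start. This point is its middle, 14.5 mm above its underside.
- stick: A cinnamon stick: a double-rolled quill 76 mm long, 30 mm wide, 16 mm thick, 14 g, lying flat on the board. Origin: centre of its underside; its x axis runs along its length, y across it (grip across y), z up.
- board: Fixed wooden chopping board 220 mm (x) by 240 mm (y), 12 mm thick, on which the spices lie. Origin: centre of its underside, so its top is 12 mm above. The three spices and the pinch bowl stand on it in two rows along its y, about 85 mm between rows and 100 mm within a row; which is in which place varies.
- dabba: Open round steel dabba (spice tin), 132 mm across outside, 126 mm inside, 55 mm tall, floor 4 mm thick, 500 g, loose on the counter. Origin: centre of its underside.
- dabba_floor (a point): Centre of the dabba's inner floor, 51 mm below its rim.
- grinder: Electric spice grinder, fixed to the counter: a white plastic body 115 mm square, its top 96 mm above the counter, with an open steel hopper on it whose rim is 150 mm above the counter. Origin: centre of its underside. The paddle sticks out along its +x axis; z is up.
- hopper_floor (a point): Centre of the hopper's inner floor, 105 mm above the counter and 45 mm below the rim. The hopper is a cone, 92 mm wide inside at the rim and 64 mm at the floor.
- paddle (a joint): Angle of the grinder's paddle in rad: 0 at rest (sloping up 0.25 rad away from the grinder), 0.25 half way down (level), 0.5 fully down. The black plastic paddle is 80 mm long, 36 mm wide and 8 mm thick; its hinge lies level along the grinder's y axis, 62 mm out from the grinder's origin along +x and 85 mm above the counter. The spring resists with about 3 N at rest, 5.5 N half way and 8 N fully down at the pressing point, and returns it when let go.
- paddle_press (a point): Point on the paddle's upper face to press on, in the middle of its width and 60 mm from the hinge (20 mm from the free end). About 104 mm above the counter at rest, 89 mm when half way down, 74 mm fully down.
- pinch_bowl: Bystander: small white ceramic bowl, 52 mm across, 25 mm tall, on the board among the spices. Origin: centre of its underside.
- cumin_jar: Bystander: white ceramic cumin jar with wooden cap, 72 mm across, 95 mm tall. Origin: centre of its underside.
- tea_tin: Bystander: square steel tea tin with a spring clip lid, 84 mm square, about 112 mm tall. Origin: centre of its underside.
- pepper_mill: Bystander: turned dark wooden pepper mill, 52 mm across, 124 mm tall. Origin: centre of its underside.
- scoop: Bystander: bamboo scoop 150 mm long lying on the counter. Origin: centre of its underside, x along its length.
- mug: Bystander: blue ceramic mug, 80 mm across, 90 mm tall. Origin: centre of its underside.
Mind the look-alikes: they are no part of the job. What is meant by the stick is not blue or green, and is the smaller of those in its own colour.

How it is judged:
By the outcome, as a careful person would: the job done as asked, in the order asked, and still so for the second after the job is handed in, while the arm keeps its last pose, push and grip.
It also fails if it takes over 72 s, if anything falls off the work surface, if the arm or the gripper's body presses on something with over 40 N, if the wrist force passes 120 N, or if a joint passes its speed limit or range.

## Working session

There is one attempt and no reset: what is moved stays moved. The work goes in short steps, Python scripts to look and compute and a tool call to move; the robot and the scene stay as the last step left them, time stands still between calls to the robot, and variables do not carry over. Pictures are saved under pics/ and viewed, about 8 in all and at most 12, crops included, and the job is handed in when it is done.

Besides the shell and the picture viewer there is one more tool, called as name(argument=value, ...) on one line, values as JSON. apply_moves: Moves the arm, as the interface text tells. Its arguments: {"type":"object","properties":{"deltas":{"type":"array"},"grip_force":{"type":"number"}},"required":["deltas"]}

```bash
ls; mkdir -p pics; python3 - <<'E'
from plant import robot, viewer, order
import cv2,numpy as np
s=robot.read_state();print({k:np.round(v,3).tolist() for k,v in s.items()})
for n in ("top","scene"):
    im=viewer.read_camera(n);cv2.imwrite(f"pics/{n}0.png",im)
    c=viewer.get_calibration(n);print(n,c)
E
```

```text
pics
{'t': 0.0, 'q': [-1.403, 0.131, 1.489, -0.0, 1.523, -0.085], 'dq': [0.0, -0.002, -0.0, 0.001, -0.0, 0.002], 'joint_torque': [-0.0, -55.984, -49.176, 0.077, 0.035, -0.0], 'tool_pos': [0.15, -0.581, 0.404], 'orientation': [-3.115, -0.396, 0.0], 'force': [0.545, -0.213, -0.322], 'wrist_torque': [0.012, 0.011, 0.007], 'opening': 0.093}
top {'fx': 404.2865864397053, 'fy': 404.2865864397053, 'cx': 250.32723038935296, 'cy': 190.64254239575504, 'R': array([[-0.06841307, -0.99765259,  0.0029928 ],
       [-0.97263013,  0.06602887, -0.22277974],
       [ 0.22205917, -0.01815193, -0.97486421]]), 't': array([0.04892105, 0.57399066, 1.21678416])}
scene {'fx': 397.3259488297714, 'fy': 397.3259488297714, 'cx': 257.35649417663313, 'cy': 188.41262127069214, 'R': array([[-0.86889933,  0.49467154, -0.01772073],
       [ 0.3748069 ,  0.63412717, -0.6763154 ],
       [-0.32331678, -0.59429185, -0.73639898]]), 't': array([ 0.47938549, -0.15713397,  1.60186546])}
```

View pics/top0.png

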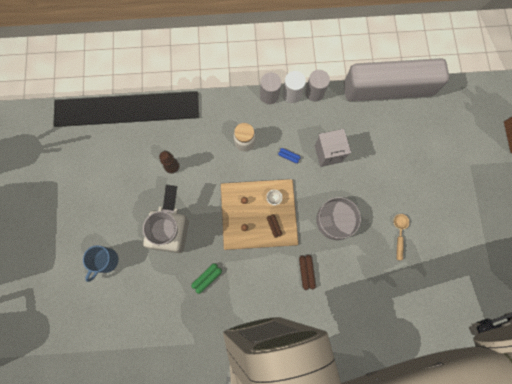

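View pics/scene0.png

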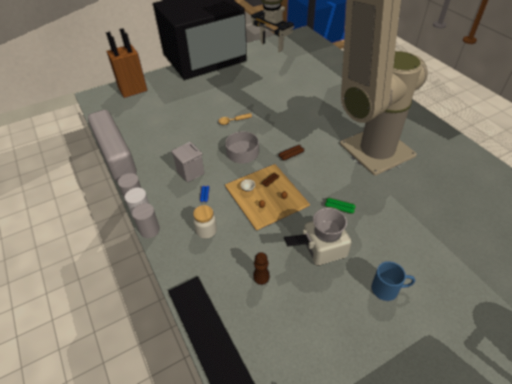

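The top view shows the board at about (260,214), with nutmegs near (244,200) and (244,228), the stick at (274,227) and the pinch bowl at (275,198). The dabba is at (340,218), and the grinder at (164,232) with its paddle pointing up at (170,197). Next I'll enlarge the crops to get sharper pixel positions.

```bash
cat > h.py <<'E'
from plant import robot, viewer, order
import cv2,numpy as np
from scipy.spatial.transform import Rotation as Ro
C={n:viewer.get_calibration(n) for n in("top","scene")}
def pix(n,X):
    c=C[n];p=c["R"]@np.array(X,float)+c["t"];return np.array([c["fx"]*p[0]/p[2]+c["cx"],c["fy"]*p[1]/p[2]+c["cy"]])
def ray(n,u,v,z):
    c=C[n];d=c["R"].T@np.array([(u-c["cx"])/c["fx"],(v-c["cy"])/c["fy"],1]);o=-c["R"].T@c["t"];return o+d*(z-o[2])/d[2]
def crop(n,u,v,w,h,k,f,marks=()):
    im=viewer.read_camera(n)
    a=cv2.resize(im[v:v+h,u:u+w],None,fx=k,fy=k,interpolation=cv2.INTER_CUBIC)
    for X in marks:
        p=(pix(n,X)-[u,v]+.5)*k
        cv2.circle(a,tuple(int(i) for i in p),3,(0,0,255),-1)
    cv2.imwrite("pics/"+f,a)
E
python3 - <<'E'
from h import *
for n,u,v,z in [("top",244.5,200,.0265),("top",244.5,227.5,.0265),("scene",262,204,.0265),("scene",284,195.5,.0265),("top",274.5,226,.028),("top",340,215,.055),("top",170,197,.095),("top",163,229,.15),("top",259.5,214,.012),("scene",264,195,.012),("scene",239.5,145,.055),("scene",328.5,219.5,.15)]:
    print(n,u,v,ray(n,u,v,z).round(4))
crop("top",130,170,240,120,3.3,"c1.png")
E
```

```text
top 244.5 200 [0.5549 0.03   0.0265]
top 244.5 227.5 [0.4653 0.0359 0.0265]
scene 262 204 [0.5525 0.035  0.0265]
scene 284 195.5 [0.4656 0.0405 0.0265]
top 274.5 226 [ 0.4633 -0.0602  0.028 ]
top 340 215 [ 0.4804 -0.2671  0.055 ]
top 170 197 [0.5658 0.2585 0.095 ]
top 163 229 [0.4602 0.2708 0.15  ]
top 259.5 214 [ 0.508  -0.0157  0.012 ]
scene 264 195 [ 0.519  -0.0087  0.012 ]
scene 239.5 145 [ 0.4887 -0.2498  0.055 ]
scene 328.5 219.5 [0.4647 0.2782 0.15  ]
```

View pics/c1.png

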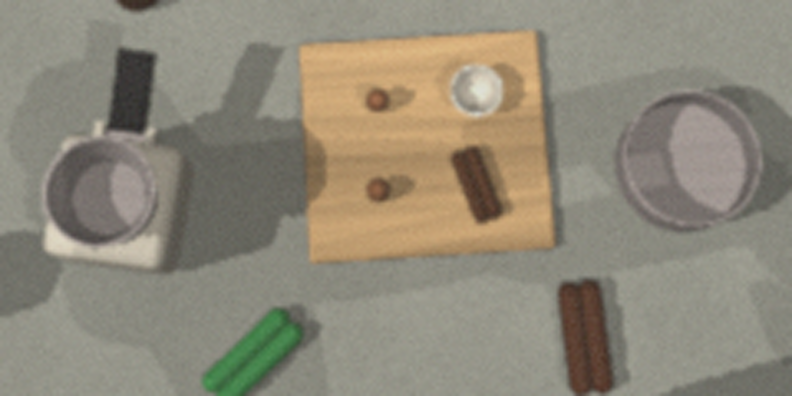

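The enlarged crop puts the nutmegs at crop pixels (377,99) and (378,188). The stick runs from (465,150) to (490,220). The hopper rim centre is at (101,190), the dabba rim centre at (691,159), and the paddle spans (137,50) to (125,130). Next I'll segment these to get finer positions.

```bash
cat > seg.py <<'E'
from h import *
def blobs(n,u,v,w,h,k,lo):
    im=np.mean([viewer.read_camera(n).astype(float) for _ in range(2)],0)[v:v+h,u:u+w].astype(np.float32)
    a=cv2.resize(im,None,fx=k,fy=k,interpolation=cv2.INTER_CUBIC)
    m=(lo(a)).astype(np.uint8)
    N,L,S,ce=cv2.connectedComponentsWithStats(m)
    for i in range(1,N):
        if S[i,4]<8*k*k: continue
        r=cv2.minAreaRect(np.argwhere(L==i)[:,::-1].astype(np.float32))
        yield (ce[i]+.5)/k-.5+[u,v], S[i,4]/k/k, [((p+.5)/k-.5+[u,v]) for p in cv2.boxPoints(r)]
E
python3 - <<'E'
from seg import *
print("brown")
for n,b in (("top",(225,183,68,62)),("scene",(235,165,68,58))):
    for c,a,bx in blobs(n,*b,6,lambda a:a[...,2]<135):
        p=ray(n,*c,.0265 if a<80 and True else .024);B=[ray(n,*q,.024)[:2] for q in bx]
        print(n,c.round(1),a.round(),p.round(4)); 
        if a>60: print(np.round(B,3).tolist())
print("paddle")
for c,a,bx in blobs("top",155,178,30,40,6,lambda a:a.max(-1)<60):
    print(c.round(1),a.round(),np.round([ray("top",*q,z)[:2] for q,z in zip(bx,[.1]*4)],3).tolist(), ray("top",*c,.099).round(4))
k=lambda x,y:(x/3.3+130-.35,y/3.3+170-.35)
print("dabba",ray("top",*k(691,159),.055),"hopper",ray("top",*k(101,190),.15))
print("grinder body corners", [ray("top",*k(*p),.096).round(3).tolist() for p in((45,254),(163,270),(183,150))])
print("bowl",ray("top",*k(477,90),.037))
E
```

```text
brown
top [244.8 200.2] 25.0 [0.554  0.0291 0.0265]
top [226. 221.] 40.0 [0.4901 0.0938 0.0265]
top [274.7 224.9] 241.0 [ 0.4675 -0.0613  0.024 ]
[[0.498, -0.033], [0.51, -0.071], [0.437, -0.093], [0.425, -0.056]]
top [246.9 226.7] 61.0 [0.4673 0.028  0.0265]
[[0.479, 0.046], [0.476, 0.004], [0.454, 0.006], [0.456, 0.047]]
scene [247.2 169.7] 294.0 [ 0.5144 -0.1424  0.024 ]
[[0.579, -0.122], [0.543, -0.191], [0.423, -0.12], [0.463, -0.053]]
scene [293.2 175. ] 437.0 [ 0.3803 -0.0302  0.024 ]
[[0.409, -0.112], [0.32, -0.059], [0.408, 0.071], [0.491, 0.023]]
scene [269.  179.6] 176.0 [ 0.47   -0.0559  0.024 ]
[[0.512, -0.066], [0.425, -0.097], [0.425, -0.048], [0.511, -0.019]]
scene [241.5 188. ] 25.0 [ 0.5784 -0.0681  0.0265]
scene [281.8 194.8] 77.0 [0.4706 0.0337 0.0265]
[[0.481, 0.007], [0.442, 0.022], [0.461, 0.059], [0.499, 0.043]]
scene [240.1 214.6] 199.0 [0.6396 0.0363 0.024 ]
[[0.624, -0.034], [0.575, -0.005], [0.624, 0.084], [0.671, 0.057]]
scene [260.6 203.7] 54.0 [0.5559 0.0315 0.0265]
scene [290.  216.1] 332.0 [0.4964 0.1278 0.024 ]
[[0.527, 0.069], [0.441, 0.12], [0.476, 0.172], [0.559, 0.123]]
paddle
[169.6 197.7] 203.0 [[0.532, 0.28], [0.603, 0.268], [0.596, 0.238], [0.526, 0.25]] [0.5629 0.2592 0.099 ]
dabba [ 0.47168574 -0.26307938  0.055     ] hopper [0.46594326 0.27858142 0.15      ]
grinder body corners [[0.419, 0.342, 0.096], [0.397, 0.235, 0.096], [0.506, 0.214, 0.096]]
bowl [ 0.55632062 -0.06625452  0.037     ]
```

```bash
python3 - <<'E'
from h import *
t=np.linspace(0,2*np.pi,40)
def circ(x,y,r,z): return [(x+r*np.cos(a),y+r*np.sin(a),z) for a in t]
M=circ(.473,-.263,.066,.055)+circ(.465,.278,.049,.15)+circ(.556,.0316,.012,.0265)+circ(.468,.0367,.012,.0265)
c,s=np.cos(.305),np.sin(.305)
M+=[(.4645+c*a-s*b,-.060+s*a+c*b,.028) for a in(-.038,0,.038) for b in(-.015,0,.015)]
M+=[(.584,.256,.104)]
print(-C["top"]["R"].T@C["top"]["t"])
import h
im=viewer.read_camera("top");out=[]
for (u,v,w,hh) in((135,180,115,65),(222,180,145,65)):
    k=5.4
    a=cv2.resize(im[v:v+hh,u:u+w],None,fx=k,fy=k,interpolation=cv2.INTER_CUBIC)
    for X in M:
        p=(pix("top",X)-[u,v]+.5)*k;cv2.circle(a,tuple(int(i) for i in p),1,(0,255,255),-1)
    out.append(cv2.resize(np.zeros((1,1,3),np.uint8),(790,295)));out[-1][:min(295,a.shape[0]),:a.shape[1]]=a[:295,:790]
cv2.imwrite("pics/ov.png",np.vstack(out))
E
```

```text
[0.29142937 0.03299323 1.3139264 ]
```

View pics/ov.png

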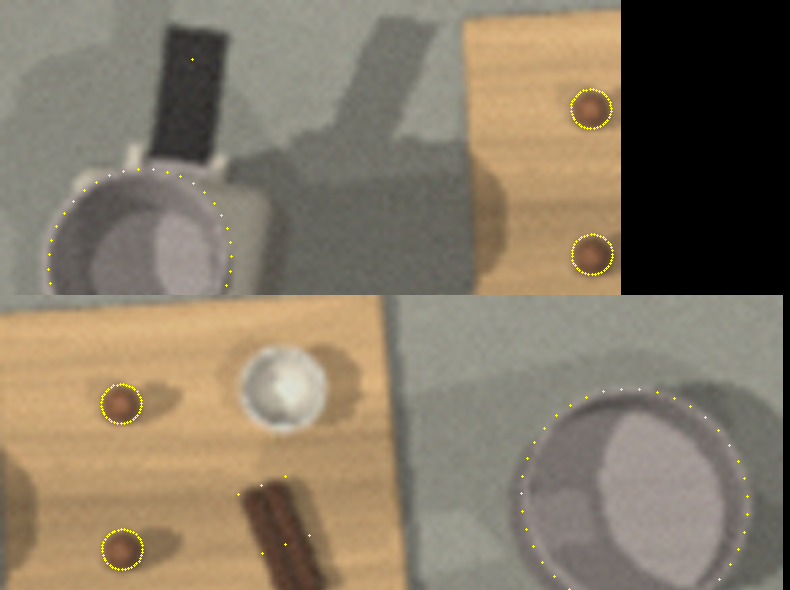

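Overlay check: the nutmeg circles sit on the nutmegs at (591,109) and (592,254) in the upper panel, to about 1 mm. The hopper and dabba rims fit to about 3 mm. The stick centre fits, and its heading is about 0.26 rad, close to the tool's present heading. I'm going to nutmeg 1 now.

apply_moves(deltas=[[45,[36.4,-32.8,8],0],[45,[36.4,-32.8,8],0],[45,[36.4,-32.8,8],0],[45,[36.4,-32.8,8],0],[45,[36.4,-32.8,8],0]], grip_force=10)

```text
t: 1.12
tool_pos: [0.2859, -0.3753, 0.3647]
orientation: [3.116, 0.396, 0.001]
force: [0.5, 0.4, -0.3]
opening: 0.0484
```

apply_moves(deltas=[[45,[36.4,-32.8,8],0],[45,[36.4,-32.8,8],0],[45,[36.4,-32.8,8],0],[45,[36.4,-32.8,8],0],[45,[36.4,-32.8,8],0]])

```text
t: 1.75
tool_pos: [0.4212, -0.1709, 0.3249]
orientation: [3.116, 0.396, 0.001]
force: [-0.0, -0.4, -0.4]
opening: 0.0451
```

apply_moves(deltas=[[45,[36.4,-32.8,8],0],[45,[36.4,-32.8,8],0],[45,[36.4,-32.8,8],0],[45,[36.4,-32.8,8],0],[45,[36.4,-32.8,8],0]])

```text
t: 2.38
tool_pos: [0.5565, 0.0335, 0.2848]
orientation: [3.116, 0.396, 0.001]
force: [0.2, -1.0, 1.2]
opening: 0.0453
```

```bash
cat > to.py <<'E'
import sys;from h import *
# usage: to.py x y z [heading]; prints remaining tool-frame shift (mm), yaw
s=robot.read_state();R=Ro.from_rotvec(s["orientation"]).as_matrix();p=np.array(s["tool_pos"])
a=[float(x) for x in sys.argv[1:]]
while len(a)>=3:
    t=np.array(a[:3]);print("to",t,"tool mm",(R.T@(t-p)*1000).round(1));p=t;a=a[3:]
h=np.arctan2(R[1,0],R[0,0])
print("t",round(s["t"],2),"pos",np.round(s["tool_pos"],4),"head",h.round(4),"zax",R[:,2].round(4),"open",round(s["opening"],4),"F",np.round(s["force"],1),"q",np.round(s["q"],2))
E
python3 to.py .556 .0316 .202 .466 .279 .36 .466 .279 .321
```

```text
to [0.556  0.0316 0.202 ] tool mm [-1.   1.7 82.8]
to [0.466 0.279 0.36 ] tool mm [ -25.1 -262.  -158.1]
to [0.466 0.279 0.321] tool mm [-0. -0. 39.]
t 2.38 pos [0.5565 0.0335 0.2848] head 0.253 zax [ 7.e-04 -2.e-04 -1.e+00] open 0.0453 F [ 0.2 -1.   1.2] q [-0.03  0.11  1.74 -0.    1.3   1.29]
```

apply_moves(deltas=[[45,[-1,1.7,40],0],[45,[0,0,33],0],[45,[0,0,10],0],[45,[0,0,0],0],[10,[0,0,0],0]], grip_force=10)

```text
t: 3.0
tool_pos: [0.5561, 0.0299, 0.2036]
orientation: [3.116, 0.395, 0.004]
force: [0.4, 0.1, -0.1]
opening: 0.0389
```

apply_moves(deltas=[[10,[0,0,0],0],[10,[0,0,0],0],[10,[0,0,0],0],[10,[0,0,0],0]])

```text
t: 3.5
tool_pos: [0.5558, 0.03, 0.203]
orientation: [3.116, 0.396, 0.003]
force: [-0.3, -1.4, 6.6]
opening: 0.023
```

apply_moves(deltas=[[10,[0,0,-20],0],[10,[0,0,-50],0],[10,[0,0,-50],0],[10,[0,0,-38],0],[10,[0,0,0],0]])

```text
t: 4.12
tool_pos: [0.5563, 0.0301, 0.3654]
orientation: [3.115, 0.396, 0.013]
force: [0.2, -0.1, -0.2]
opening: 0.0232
```

```bash
python3 to.py .466 .279 .36 .466 .279 .321; python3 -c "
from h import *
crop('scene',225,130,140,105,5.6,'g1.png')"
```

```text
to [0.466 0.279 0.36 ] tool mm [ -25.2 -263.6    4.6]
to [0.466 0.279 0.321] tool mm [-0.3 -0.1 39. ]
t 4.12 pos [0.5563 0.0301 0.3654] head 0.2529 zax [ 8.4e-03 -3.0e-04 -1.0e+00] open 0.0232 F [ 0.2 -0.1 -0.2] q [-0.04  0.03  1.66  0.    1.44  1.28]
```

View pics/g1.png

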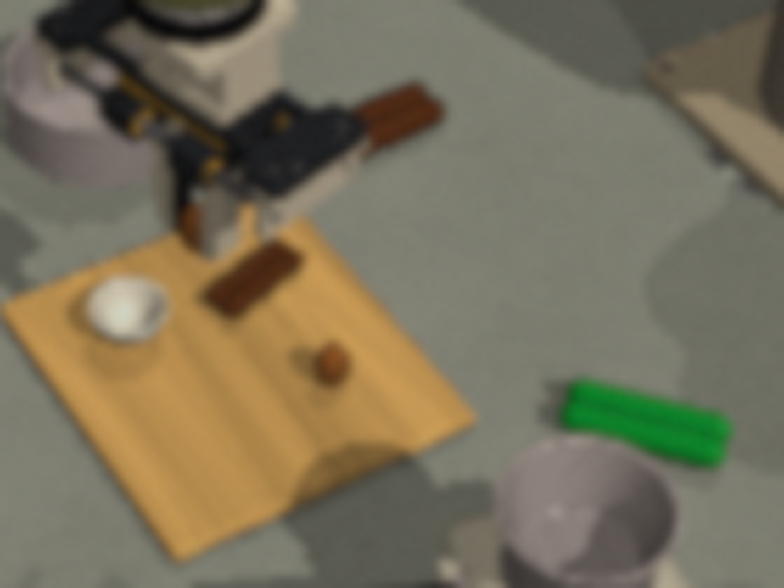

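The first nutmeg is gone from the board and shows between the fingers at about (190,225), with an opening of 23 mm. Next I'll carry it to the hopper.

apply_moves(deltas=[[10,[-4.2,-44,0],0],[10,[-4.2,-44,0],0],[10,[-4.2,-44,1],0],[10,[-4.2,-44,1],0],[10,[-4.2,-44,1],0]])

```text
t: 4.8
tool_pos: [0.4785, 0.2389, 0.3551]
orientation: [3.116, 0.396, -0.004]
force: [-0.4, 1.0, 0.0]
opening: 0.0231
```

apply_moves(deltas=[[10,[-4.2,-44,1],0],[10,[0,0,0],0]])

```text
t: 5.05
tool_pos: [0.4629, 0.2815, 0.354]
orientation: [3.115, 0.402, -0.005]
force: [0.3, -0.3, 0.4]
opening: 0.0231
```

```bash
python3 to.py .466 .279 .36 .466 .279 .321; python3 -c "
from h import *
crop('top',120,170,100,75,7.5,'g2.png',[(.466,.279,.15)])"
```

```text
to [0.466 0.279 0.36 ] tool mm [ 2.4  3.2 -6. ]
to [0.466 0.279 0.321] tool mm [ 0.1  0.  39. ]
t 5.05 pos [0.4629 0.2815 0.354 ] head 0.2567 zax [-3.2e-03 -8.0e-04 -1.0e+00] open 0.0231 F [ 0.3 -0.3  0.4] q [0.45 0.   1.71 0.   1.43 1.77]
```

View pics/g2.png

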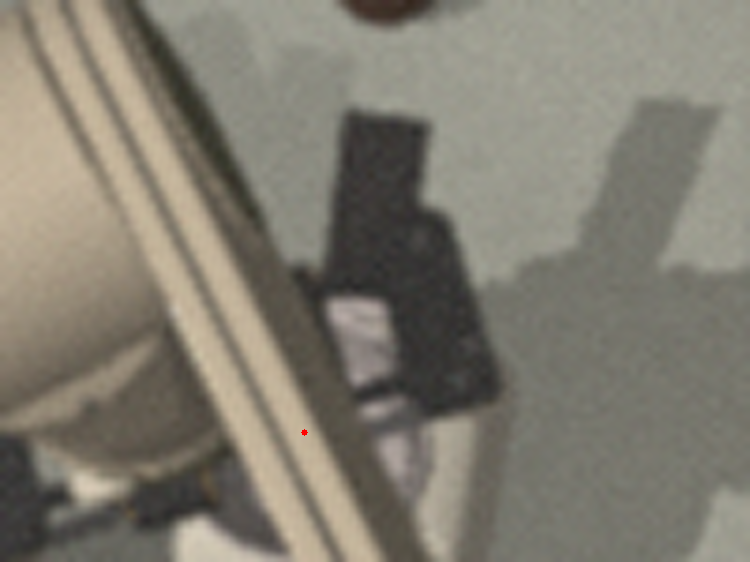

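The arm hides the hopper from the top camera, so I'm relying on the measured pose. I'll descend and release.

apply_moves(deltas=[[10,[2.4,3.2,0],0],[10,[0,0,0],0],[10,[0,0,16],0],[10,[0,0,17],0],[10,[0,0,0],0]])

```text
t: 5.72
tool_pos: [0.467, 0.2763, 0.3198]
orientation: [3.115, 0.395, -0.007]
force: [-1.0, -0.3, -0.1]
opening: 0.0232
```

```bash
python3 to.py .466 .279 .321 .466 .279 .36 .468 .0367 .36; python3 -c "
from h import *
crop('scene',290,180,90,75,8,'g3.png')"
```

```text
to [0.466 0.279 0.321] tool mm [-0.3 -2.9 -1.2]
to [0.466 0.279 0.36 ] tool mm [ -0.2   0.  -39. ]
to [0.468  0.0367 0.36  ] tool mm [-58.6 235.1   0.5]
t 5.72 pos [0.467  0.2763 0.3198] head 0.2525 zax [-0.0044 -0.002  -1.    ] open 0.0232 F [-1.  -0.3 -0.1] q [0.44 0.03 1.75 0.   1.37 1.76]
```

View pics/g3.png

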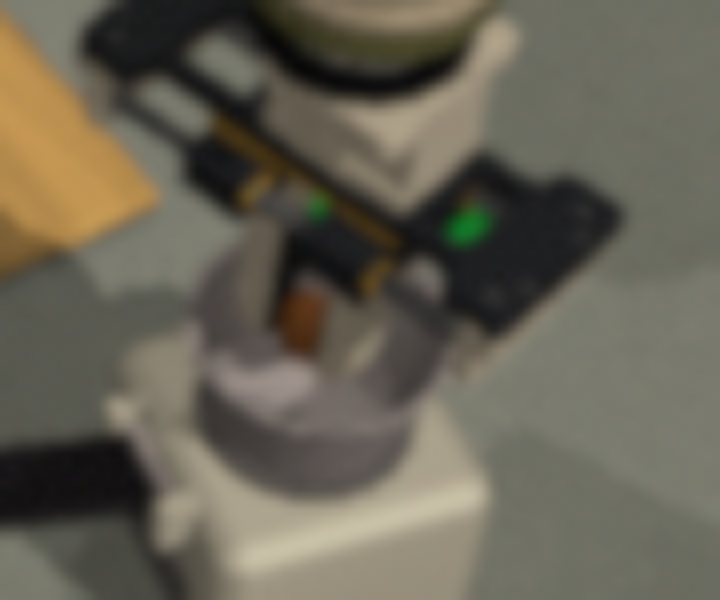

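The nutmeg is between the fingers at (300,320), inside the hopper and well centred. I'll release it, retreat and go to nutmeg 2.

apply_moves(deltas=[[10,[0,-1.5,0],0],[37,[0,0,0],0],[37,[0,0,0],0],[37,[0,0,0],0],[37,[0,0,-15],0]])

```text
t: 6.4
tool_pos: [0.467, 0.2781, 0.337]
orientation: [3.116, 0.396, -0.004]
force: [0.0, 0.1, 0.6]
opening: 0.0371
```

apply_moves(deltas=[[37,[0,0,-25],0],[37,[-10,40,0],0],[45,[-10,40,0],0],[45,[-10,40,0],0],[45,[-10,40,0],0]])

```text
t: 7.02
tool_pos: [0.4688, 0.1122, 0.3642]
orientation: [3.116, 0.396, 0.003]
force: [-0.3, -0.7, -0.3]
opening: 0.0451
```

apply_moves(deltas=[[45,[-10,40,20],0],[45,[-9,36.5,30],0],[45,[0,0,30],0],[45,[0,0,0],0]])

```text
t: 7.52
tool_pos: [0.4686, 0.0342, 0.2815]
orientation: [-3.116, -0.394, 0.006]
force: [-0.7, 0.3, -0.2]
opening: 0.0445
```

```bash
python3 to.py .468 .0367 .203; python3 -c "
from h import *
crop('scene',225,170,140,70,5.6,'g4.png')"
```

```text
to [0.468  0.0367 0.203 ] tool mm [ 0.3 -2.5 78.5]
t 7.53 pos [0.4686 0.0342 0.2815] head 0.2517 zax [-3.8e-03  2.0e-04 -1.0e+00] open 0.0445 F [-0.7  0.3 -0.2] q [-0.04 -0.13  1.98  0.    1.3   1.28]
```

View pics/g4.png

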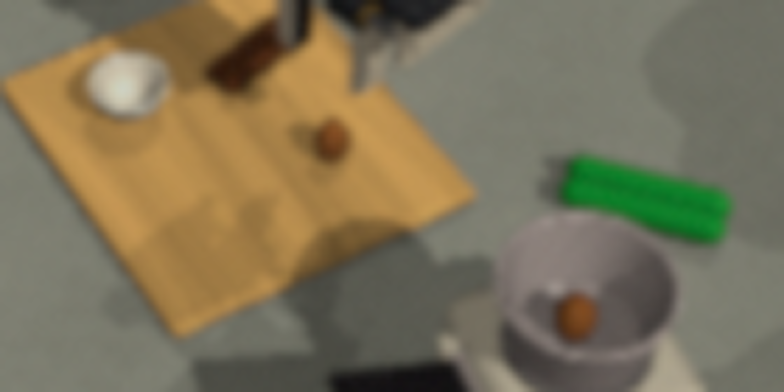

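Nutmeg 1 lies in the hopper at (577,315). Next I'll pick up nutmeg 2.

apply_moves(deltas=[[45,[0,-1.5,38],0],[45,[0,0,30],0],[45,[0,0,10],0],[45,[0,0,0],0],[10,[0,0,0],0]])

```text
t: 8.2
tool_pos: [0.4702, 0.0362, 0.2067]
orientation: [3.116, 0.396, 0.004]
force: [0.4, -0.0, -0.1]
opening: 0.0391
```

apply_moves(deltas=[[10,[0,0,0],0],[10,[0,0,0],0],[10,[0,0,0],0],[10,[0,0,0],0]])

```text
t: 8.7
tool_pos: [0.4697, 0.0361, 0.2057]
orientation: [3.116, 0.396, 0.003]
force: [-1.0, 0.3, 6.9]
opening: 0.0229
```

apply_moves(deltas=[[10,[0,0,-20],0],[10,[0,0,-50],0],[10,[0,0,-50],0],[10,[0,0,-40],0],[10,[0,0,0],0]])

```text
t: 9.32
tool_pos: [0.4702, 0.036, 0.3688]
orientation: [3.115, 0.396, 0.011]
force: [-0.2, -0.1, 0.1]
opening: 0.0233
```

```bash
python3 to.py .466 .279 .365; python3 -c "
from h import *
print(ray('scene',327.6,225.8,.118))"
```

```text
to [0.466 0.279 0.365] tool mm [  56.6 -236.3    3.7]
t 9.32 pos [0.4702 0.036  0.3688] head 0.2527 zax [ 7.1e-03 -2.0e-04 -1.0e+00] open 0.0233 F [-0.2 -0.1  0.1] q [-0.03 -0.21  1.88  0.    1.46  1.29]
[0.46333252 0.2778613  0.118     ]
```

apply_moves(deltas=[[10,[10.8,-39.4,0],0],[10,[10.8,-39.4,0],0],[10,[10.8,-39.4,1],0],[10,[10.8,-39.4,1],0],[10,[10.8,-39.4,1],0]])

```text
t: 9.95
tool_pos: [0.4716, 0.2414, 0.3599]
orientation: [3.116, 0.396, -0.004]
force: [1.1, -1.2, -0.0]
opening: 0.0228
```

apply_moves(deltas=[[10,[10.8,-39.4,1],0],[10,[0,0,0],0],[10,[0,0,0],0]])

```text
t: 10.32
tool_pos: [0.4724, 0.2808, 0.3593]
orientation: [3.115, 0.397, -0.003]
force: [-0.1, 0.4, 0.8]
opening: 0.0228
```

```bash
python3 to.py .474 .280 .328
```

```text
to [0.474 0.28  0.328] tool mm [ 1.5  1.1 31.3]
t 10.32 pos [0.4724 0.2808 0.3593] head 0.2533 zax [-0.0021 -0.0014 -1.    ] open 0.0228 F [-0.1  0.4  0.8] q [ 0.44  0.02  1.69 -0.    1.44  1.76]
```

apply_moves(deltas=[[10,[1.5,1,15],0],[10,[0,0,16],0],[10,[0,0,0],0],[34,[0,0,0],0],[34,[0,0,0],0]])

```text
t: 10.95
tool_pos: [0.4745, 0.2806, 0.3301]
orientation: [-3.116, -0.396, -0.001]
force: [0.5, 0.4, 0.1]
opening: 0.0332
```

apply_moves(deltas=[[34,[0,0,0],0],[34,[0,0,-15],0],[34,[0,0,-25],0],[45,[-13.4,46.7,0],0],[45,[-13.4,46.7,0],0]])

```text
t: 11.58
tool_pos: [0.4719, 0.1829, 0.3716]
orientation: [-3.116, -0.399, -0.004]
force: [0.5, -0.3, 0.2]
opening: 0.0443
```

apply_moves(deltas=[[50,[-13.4,46.7,0],0],[50,[-13.4,46.7,0],0],[50,[-13.4,46.7,0],0],[50,[-13.4,46.7,25],0],[50,[-13.4,46.7,30],0]])

```text
t: 12.2
tool_pos: [0.4658, -0.0611, 0.3165]
orientation: [3.115, 0.396, 0.006]
force: [0.5, -0.4, -0.8]
opening: 0.0502
```

apply_moves(deltas=[[50,[0,0,20],0],[50,[0,0,0],0]])

```text
t: 12.45
tool_pos: [0.4648, -0.0598, 0.2942]
orientation: [-3.116, -0.394, 0.003]
force: [0.9, -0.9, 0.5]
opening: 0.0498
```

```bash
python3 to.py .4645 -.060 .202; python3 -c "
from h import *
crop('scene',225,155,130,90,6,'g5.png',[(.4645,-.06,.028),(.4645+.038*.966,-.06+.038*.257,.028),(.4645-.038*.966,-.06-.038*.257,.028)])"
```

```text
to [ 0.4645 -0.06    0.202 ] tool mm [-0.2  0.2 92.2]
t 12.45 pos [ 0.4648 -0.0598  0.2942] head 0.2514 zax [-2.2e-03  6.0e-04 -1.0e+00] open 0.0498 F [ 0.9 -0.9  0.5] q [-0.24 -0.15  1.97  0.    1.32  1.08]
```

View pics/g5.png

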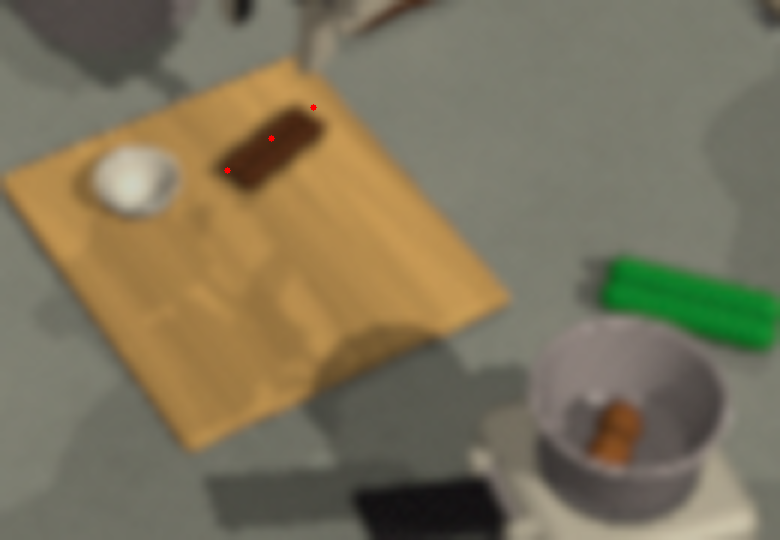

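Both nutmegs are now in the hopper, at about (615,430). The predicted stick centre at (270,138) is on the stick. Next I'll grasp it.

apply_moves(deltas=[[50,[0,-1,45],0],[50,[0,0,37],0],[50,[0,0,11],0],[50,[0,0,0],0],[15,[0,0,0],0]], grip_force=10)

```text
t: 13.12
tool_pos: [0.4663, -0.0585, 0.2039]
orientation: [3.115, 0.397, 0.005]
force: [0.4, 0.2, -0.4]
opening: 0.0441
```

apply_moves(deltas=[[15,[0,0,0],0],[15,[0,0,0],0],[15,[0,0,0],0],[15,[0,0,0],0]])

```text
t: 13.62
tool_pos: [0.4658, -0.0586, 0.203]
orientation: [3.116, 0.396, 0.003]
force: [-1.1, 0.6, 6.8]
opening: 0.0297
```

apply_moves(deltas=[[15,[0,0,-20],0],[15,[0,0,-40],0],[15,[0,0,-40],0],[15,[0,0,0],0]])

```text
t: 14.12
tool_pos: [0.4666, -0.0588, 0.3058]
orientation: [3.114, 0.396, 0.011]
force: [0.4, -0.8, 0.2]
opening: 0.0296
```

```bash
python3 to.py .473 -.262 .300 .473 -.262 .205
```

```text
to [ 0.473 -0.262  0.3  ] tool mm [-44.6 198.3   6.2]
to [ 0.473 -0.262  0.205] tool mm [-0.6 -0.3 95. ]
t 14.12 pos [ 0.4666 -0.0588  0.3058] head 0.2527 zax [ 0.0071 -0.0016 -1.    ] open 0.0296 F [ 0.4 -0.8  0.2] q [-0.23 -0.16  1.96  0.    1.34  1.08]
```

apply_moves(deltas=[[15,[-9,39.7,0],0],[15,[-9,39.7,0],0],[15,[-9,39.7,0],0],[15,[-9,39.7,0],0],[15,[-9,39.7,0],0]])

```text
t: 14.75
tool_pos: [0.4707, -0.263, 0.3004]
orientation: [-3.115, -0.396, 0.002]
force: [0.8, 0.1, -0.4]
opening: 0.0296
```

apply_moves(deltas=[[15,[0,0,0],0],[15,[0,0,35],0],[15,[0,0,20],0],[15,[0,0,0],0]])

```text
t: 15.25
tool_pos: [0.47, -0.2603, 0.2439]
orientation: [-3.113, -0.396, 0.006]
force: [-0.0, -0.4, 0.6]
opening: 0.0295
```

```bash
python3 to.py .473 -.262 .198; python3 -c "
from h import *
crop('scene',200,95,110,80,7,'g6.png')"
```

```text
to [ 0.473 -0.262  0.198] tool mm [ 2.6  2.6 45.9]
t 15.25 pos [ 0.47   -0.2603  0.2439] head 0.2533 zax [-0.0045  0.0034 -1.    ] open 0.0295 F [-0.  -0.4  0.6] q [-0.6   0.1   1.82  0.    1.22  0.72]
```

View pics/g6.png

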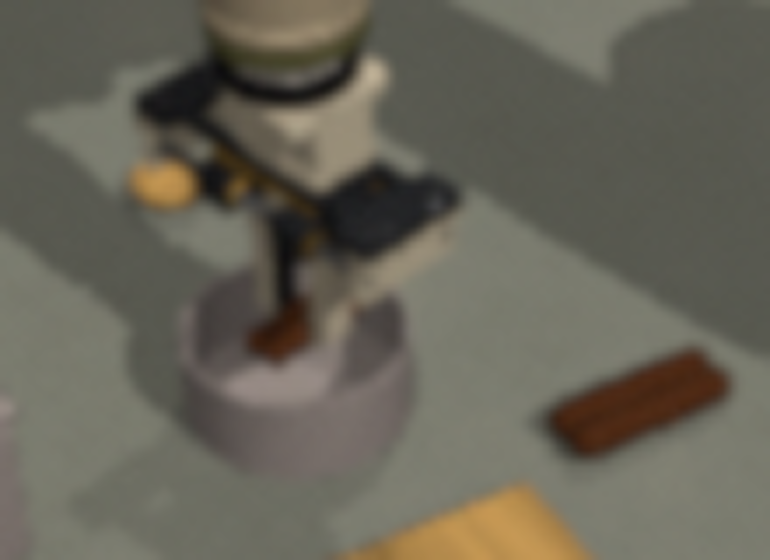

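The stick at (280,335) is inside the rim and centred. I'll lower it and release.

apply_moves(deltas=[[15,[2,2,25],0],[15,[0,0,15],0],[15,[0,0,5],0],[15,[0,0,0],0],[45,[0,0,0],0]])

```text
t: 15.92
tool_pos: [0.474, -0.2635, 0.2026]
orientation: [3.116, 0.396, 0.002]
force: [-0.2, -0.4, 0.4]
opening: 0.0356
```

apply_moves(deltas=[[45,[0,0,0],0],[45,[0,0,0],0],[45,[0,0,-30],0],[45,[0,0,-60],0],[45,[0,0,-60],0]])

```text
t: 16.55
tool_pos: [0.4733, -0.2631, 0.3531]
orientation: [-3.116, -0.396, 0.001]
force: [1.1, -0.8, -0.1]
opening: 0.0452
```

```bash
python3 to.py .584 .256 .36 .584 .256 .275
```

```text
to [0.584 0.256 0.36 ] tool mm [ 237.  -474.9   -6.7]
to [0.584 0.256 0.275] tool mm [ 0.1  0.1 85. ]
t 16.55 pos [ 0.4733 -0.2631  0.3531] head 0.2527 zax [-8.e-04  5.e-04 -1.e+00] open 0.0452 F [ 1.1 -0.8 -0.1] q [-0.6   0.    1.72  0.    1.42  0.72]
```

apply_moves(deltas=[[45,[19.7,-39.6,0],0],[0,[19.7,-39.6,0],0],[0,[19.7,-39.6,0],0],[0,[19.7,-39.6,0],0],[0,[19.7,-39.6,0],0]])

```text
t: 17.18
tool_pos: [0.5196, -0.0456, 0.352]
orientation: [3.116, 0.396, 0.001]
force: [0.7, -0.8, -0.6]
opening: 0.01
```

apply_moves(deltas=[[0,[19.7,-39.6,0],0],[0,[19.7,-39.6,0],0],[0,[19.7,-39.6,0],0],[0,[19.7,-39.6,0],0],[0,[19.7,-39.6,0],0]])

```text
t: 17.8
tool_pos: [0.5654, 0.1708, 0.3519]
orientation: [3.116, 0.396, 0.001]
force: [0.0, 0.3, -0.3]
opening: 0.0003
```

apply_moves(deltas=[[0,[19.7,-39.6,0],0],[0,[19.7,-39.6,0],0],[0,[0,0,0],0.145],[0,[0,0,0],0.145],[0,[0,0,0],0.145]])

```text
t: 18.42
tool_pos: [0.5836, 0.2561, 0.3516]
orientation: [3.128, -0.293, -0.0]
force: [-0.2, 0.8, 0.4]
opening: 0.0008
```

apply_moves(deltas=[[0,[0,0,15],0],[0,[0,0,0],0],[0,[0,0,0],0]])

```text
t: 18.8
tool_pos: [0.5835, 0.2558, 0.3362]
orientation: [3.128, -0.283, -0.001]
force: [0.2, 0.0, 0.6]
opening: 0.0003
```

```bash
python3 to.py .584 .256 .295 .584 .256 .275; python3 -c "
from h import *
a=viewer.read_camera('scene')[125:265,215:375];b=viewer.read_camera('top')[170:270,130:370]
cv2.imwrite('pics/g7.png',np.vstack([cv2.resize(a,(366,320),interpolation=2),]) if 0 else np.hstack([cv2.resize(a,(400,350),interpolation=2),cv2.copyMakeBorder(cv2.resize(b,(400,167),interpolation=2),0,183,0,0,0)]))"
```

```text
to [0.584 0.256 0.295] tool mm [ 0.5 -0.3 41.2]
to [0.584 0.256 0.275] tool mm [ 0. -0. 20.]
t 18.8 pos [0.5835 0.2558 0.3362] head -0.1805 zax [-1.e-03 -3.e-04 -1.e+00] open 0.0003 F [0.2 0.  0.6] q [0.33 0.27 1.46 0.   1.42 2.08]
```

View pics/g7.png

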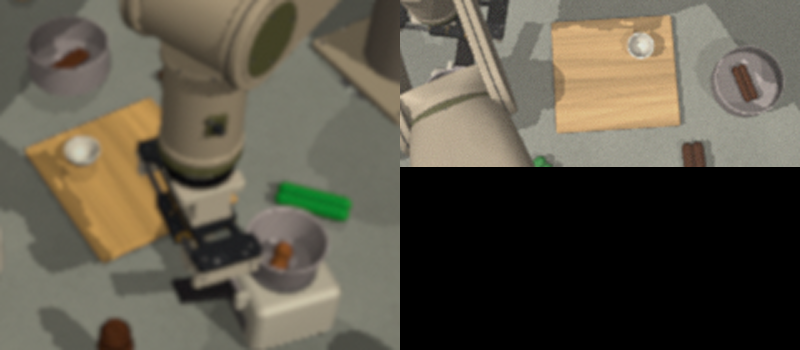

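The right panel shows the stick lying flat in the dabba at (742,83). The left panel shows both nutmegs in the hopper at (283,255) and the closed fingers above the paddle. I'll press in small steps.

apply_moves(deltas=[[0,[0,0,20],0],[0,[0,0,14],0],[0,[0,0,5],0],[0,[0,0,0],0],[0,[0,0,0],0]])

```text
t: 19.52
tool_pos: [0.5839, 0.256, 0.2983]
orientation: [-3.128, 0.286, -0.001]
force: [0.3, -0.1, 0.6]
opening: 0.0001
```

apply_moves(deltas=[[0,[0,0,3],0],[0,[0,0,3],0],[0,[0,0,0],0],[0,[0,0,0],0]])

```text
t: 20.02
tool_pos: [0.5838, 0.256, 0.2923]
orientation: [-3.128, 0.286, -0.001]
force: [0.6, -0.3, 3.5]
opening: 0.0004
```

apply_moves(deltas=[[0,[0,0,3],0],[0,[0,0,3],0],[0,[0,0,3],0],[0,[0,0,0],0],[0,[0,0,0],0]])

```text
t: 20.65
tool_pos: [0.5837, 0.2559, 0.2828]
orientation: [-3.129, 0.286, 0.0]
force: [1.6, 0.2, 4.5]
opening: 0.0009
```

```bash
python3 to.py .584 .256 .275
```

```text
to [0.584 0.256 0.275] tool mm [ 0.3 -0.1  7.8]
t 20.65 pos [0.5837 0.2559 0.2828] head -0.1822 zax [-0.  0. -1.] open 0.0009 F [1.6 0.2 4.5] q [0.33 0.31 1.5  0.   1.32 2.09]
```

apply_moves(deltas=[[0,[0,0,3],0],[0,[0,0,3],0],[0,[0,0,1.5],0],[0,[0,0,0],0],[0,[0,0,0],0]])

```text
t: 21.28
tool_pos: [0.5839, 0.2559, 0.2754]
orientation: [-3.128, 0.286, -0.001]
force: [3.5, -1.1, 6.5]
opening: 0.0005
```

apply_moves(deltas=[[0,[0,0,0],0],[0,[0,0,0],0],[0,[0,0,0],0],[0,[0,0,0],0]])

```text
t: 21.78
tool_pos: [0.5839, 0.2559, 0.2755]
orientation: [-3.128, 0.286, -0.001]
force: [2.3, -0.6, 5.0]
opening: 0.0004
```

```bash
python3 to.py .584 .256 .275;python3 -c "
from h import *
print(np.mean([robot.read_state()['force'] for _ in range(5)],0))
crop('scene',225,100,140,160,3.7,'g8.png')"
```

```text
to [0.584 0.256 0.275] tool mm [ 0.1 -0.1  0.5]
t 21.77 pos [0.5839 0.2559 0.2755] head -0.1823 zax [ 7.e-04  1.e-04 -1.e+00] open 0.0004 F [ 2.3 -0.6  5. ] q [ 0.33  0.32  1.51 -0.    1.31  2.09]
[ 2.33794605 -0.5948346   4.96085974]
```

View pics/g8.png

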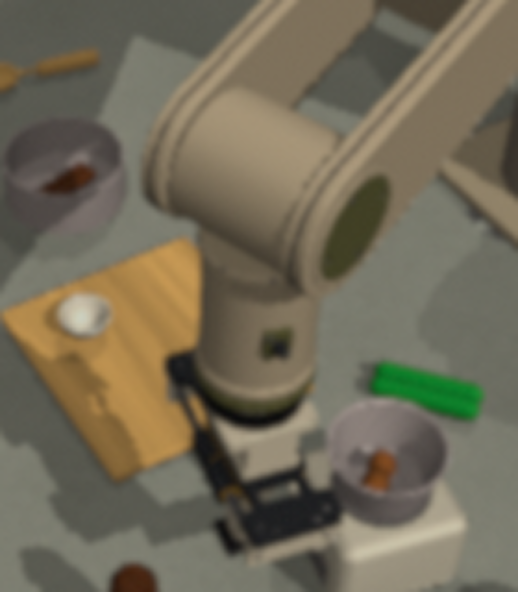

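The stick is in the dabba at (70,180), both nutmegs are in the hopper at (380,470), and the fingers are on the paddle. Tip height is 89.5 mm and the force about 5–6 N, which matches half way. I'll hand the job in now.

```bash
python3 -c "
from h import *
print(order.close_job())"
```

```text
the job is handed in; nothing more can be done
None
```

I put both nutmegs in the hopper and the cinnamon stick flat in the dabba. I then pressed the paddle half way down with closed fingers and handed the job in while still holding it, at about 22 s of the 72 s.

- **Spices:** The last picture shows both nutmegs in the hopper and the stick in the dabba. The pinch bowl and green stick, the bystanders I could see in it, had not visibly moved.
- **Paddle:** It is only inferred to be level, because the gripper hid it from view. The fingertips were 89.5 mm above the counter (89 mm is level), and the upward force read 5.0 to 6.5 N (about 5.5 N expected). A small sideways force of about 2–3 N was also there, most likely friction from the paddle.
- **Disagreements:** None of the checks failed. The two cameras differed by up to about 5 mm on the spices, and my rough scene-camera reading of the dabba was about 20 mm off. I used the top camera, and the grasps and placings bore it out.

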